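# Zero the bench comparator on its master and load the pin

## Task

The square master block is standing between the jaws of the bench comparator: press the comparator's zero button fully down and let it go. Then lift the master out and stand it upright in the plain undivided wooden tray, and stand the tall plain round pin (full thickness, no flange) upright in the master's place, down on the base plate and held in the middle of the jaws. Leave the zero button alone once the master has left the jaws.

Things in the scene. Friction and masses are not known exactly. Their poses are not given: they have to be found in the camera images.
- comparator: Grey bench comparator, fixed. Origin on the bench under the middle of the nest where the part stands, z up, y = gauging axis. Base plate top at z 12 mm (x -55 to 55, y -190 to 70). Anvil face at y +18, 44 wide; the sprung jaw faces it from the -y side, 36 wide. Fingers fit at the nest's open x sides. Housing with dial: y -68 to -186, x -42 to 42, top z 52 mm; zero button on it.
- zero_top (a point): Centre of the top face of the comparator's zero button, a round grey button 28 mm across in a black collar on the housing; 74 mm above the bench when up, at x 0, y -158 mm in the comparator's frame. Press straight down.
- jaw (a joint): Sprung jaw, m: 0 = nest empty (jaws 30 mm apart), grows as pushed to -y, 0.006 with a 36 mm part seated, limit 0.022; 1.8 N at 0, 3.6 N at 0.006. Polished; upright to 16 mm above the base plate, then leaning out 18 mm (anvil 10) as a lead-in. Lower a part from above, aimed 4 mm (0 to 9) off the middle to the -y side: it pushes the jaw back (about 10 N) and, let go, is pressed to the anvil.
- zero (a joint): Zero button, m: 0 when up, 0.006 fully down (takes about 5 N; springs back); counts as pressed beyond 0.004.
- master: Master block: plain rectangular steel block, 30 mm (x) by 36 mm (y) by 60 mm tall, 0.4 to 0.6 kg. Origin at the centre of its underside, z up. Starts upright in the comparator's nest on the base plate, its axes along the comparator's.
- pin: Tall plain round steel pin standing on the bench, 36 mm diameter, 60 mm tall, no flange, 0.35 to 0.55 kg. Origin at the centre of its underside, z up along its axis. It is one of a row of four steel pins nearest the robot, along y, some 80 to 140 mm apart; the others: same size but with a wide flange at its foot; short (22 mm tall); slim (22 mm diameter).
- tray: Plain undivided wooden tray for the master, fixed on the bench, outside 112 (x) by 132 (y) by 20 mm high, walls and floor 6 mm thick. Origin at the centre of its underside. Left or right of the comparator; a deeper divided wooden sorter stands on the other side.
Things that resemble listed ones, but are neither listed nor needed, are in the scene too. Leave any green, orange or yellow look-alike of the master alone.

How it is judged:
On the way:
1. the zero button is pressed down (beyond 4 mm) while the master stands in the comparator's jaws (value of joint each of zero, jaw above 0.004 m and value of joint jaw below 0.0085 m and x of master in the frame of comparator between -0.014 and 0.014 m and y of master in the frame of comparator between -0.006 and 0.006 m and z of master in the frame of comparator between 0.006 and 0.018 m), for 0.1 s.
At the end, for the whole second after the job is handed in: The pin is upright (8 deg) on the base plate in the nest, within 12 mm of the middle along the comparator's x and 6 mm along y, jaw at 4 to 8.5 mm; the master stands upright (10 deg) on the floor of the plain tray; zero button up; all released and at rest (x of pin in the frame of comparator between -0.012 and 0.012 m and y of pin in the frame of comparator between -0.006 and 0.006 m and z of pin in the frame of comparator between 0.006 and 0.018 m and angle between pin's own z axis and vertical below 0.15 rad and value of joint jaw between 0.004 and 0.0085 m and linear speed of each of pin, master below 0.02 m/s and x of master in the frame of tray between -0.05 and 0.05 m and y of master in the frame of tray between -0.06 and 0.06 m and z of master in the frame of tray between 0 and 0.014 m and angle between master's own z axis and vertical below 0.17 rad and value of joint zero below 0.002 m); the robot touches nothing.
It fails at once if the zero button is pressed (beyond 3 mm) while the master is out of the jaws (more than 30 mm from the nest's middle) (value of joint zero above 0.003 m and horizontal distance between master and comparator above 0.03 m).
It also fails if it takes over 59 s, if anything falls off the work surface, if the arm or the gripper's body presses on something with over 40 N, if the wrist force passes 120 N, or if a joint passes its speed limit or range.

## Robot

A 6-joint arm with a two-finger parallel gripper is mounted at the origin on the work surface. World frame = base frame: x ahead of the robot, y to its left, z up, the work surface at z = 0. Lengths are in m, angles in rad, forces in N, time in s.
With the tool pointing down it reaches from about 0.325 to 0.9 m from the base axis. Payload 6.1 kg.
Tool frame: the origin (TCP) lies midway between the tips of the shut fingers; the grasp point (between the pads) lies 19 mm behind it; x points along the fingers, y is the direction in which the jaws open and shut, and the axes are right-handed (so a half turn about x gives the same grasp; the last joint's range is limited). The gripper opens to 85 mm and grips with 20 to 120 N. Pads are 22 mm wide; open, the fingers measure 114 mm over their backs; the gripper's body (76 mm by 85 mm) begins 54 mm behind the grasp point. The pads swing forward as they close: fully open they stand 13 mm farther back than shut.
Start: joints at [1.073, 0.22, 1.526, -0, 1.395, -0.126], TCP at [0.227, 0.582, 0.231] pointing down, gripper open.
Joint ranges: [-2.98, 2.98], [-0.91, 2.08], [0.09, 2.57], [-1.24, 4.39], [0.2, 2.65], [-2.68, 2.68]. Speed limits (rad/s): [2.57, 2.57, 3.01, 3.14, 3.14, 3.14].

## Interface

Orientations are given as [roll, pitch, yaw] about the fixed x, y, z axes, in that order (R = Rz(yaw) Ry(pitch) Rx(roll)).
In Python, from plant import movep, move_l, set_joints, gripper_to, hold, inverse_kinematics, observe, get_image, get_calibration, Unreachable, job_done gives the robot as it stands. Calls block until the motion is done:
- movep(position, orientation): joint-space move of the TCP to a pose.
- move_l(position, feed=0.15, rotation=None, max_force=None): straight line of the TCP; rotation=None keeps the orientation; feed is the mean speed in m/s. With max_force (N) it stops when the force on the tool has changed by that much, and returns True; else False.
- set_joints(angles): joint-space move.
- gripper_to(opening, f_grip=None): finger opening in m; f_grip is the grip in N (None keeps the last); returns when the fingers have stopped.
- hold(seconds).
- inverse_kinematics(position, orientation): joint angles nearest the present ones, or None.
- observe(): the state.
- get_image(name): name is "side" or "top" or "wrist"; returns (picture, depth): 480x640x3 uint8, red, green, blue; 480x640 float32, m along the optical axis (not along the pixel's ray), 0 where there is no reading.
- get_calibration(name): a dict with "intrinsics" (3x3 intrinsics, pixels), "world_from_camera" (4x4, takes a point from camera to world coordinates). Camera axes: x right, y down, z forward; pixel columns grow to the right and rows downward; lengths in m; the calibration is good to about 2 mm. A picture is of the moment at which its call begins: read the wrist's pose just before it. get_calibration takes no time and is no camera call; for the wrist camera it gives the pose at the moment of the call.
A pose or a line that the arm cannot do raises Unreachable and nothing moves.
- job_done(): hands the job in, once; it reports no verdict.
The state is a dict: "time_s": time; "q": joint angles; "joint_velocities": joint speeds; "joint_torque": joint torques, N m; "eef_pos": TCP position; "tcp_rot": TCP orientation; "ft_force": force on the tool from outside, world axes, zero at the start; "torque": the same for the moment, N m; "opening": finger opening in m.
Only numpy, scipy, OpenCV 4.12 (cv2) and the standard library are available. Lean on these libraries where they do the work, as an engineer would, in place of code of your own. Each camera call takes 0.05 s, during which the arm holds its last target.

## Working session

There is one attempt and no reset: what is moved stays moved. The work goes in short steps, each a Python script; the robot and the scene stay as the last script left them, time stands still between calls to the robot, and variables do not carry over. Pictures are saved under pics/ and viewed, and the job is handed in when it is done.

```bash
ls; mkdir -p pics
cat > h.py <<'E'
import numpy as np, cv2
from plant import *
def save(n,img): cv2.imwrite('pics/'+n,cv2.cvtColor(img,cv2.COLOR_RGB2BGR))
def cloud(name):
    c=get_calibration(name); im,d=get_image(name)
    K=np.array(c['intrinsics']);T=np.array(c['world_from_camera'])
    v,u=np.mgrid[0:480,0:640]
    P=np.stack([(u-K[0,2])*d/K[0,0],(v-K[1,2])*d/K[1,1],d],-1)@T[:3,:3].T+T[:3,3]
    P[d==0]=np.nan
    return im,d,P
E
python3 - <<'E'
from h import *
for n in ['top','side']:
    im,d,P=cloud(n); save(n+'0.png',im); np.savez('pics/'+n+'0.npz',im=im,d=d,P=P)
    c=get_calibration(n); print(n,np.round(c['world_from_camera'],3).tolist())
s=observe();print(s['time_s'],s['ft_force'],s['tcp_rot'],s['opening'])
E
```

```text
pics
top [[0.003, -0.981, 0.196, 0.375], [-1.0, -0.005, -0.009, -0.004], [0.01, -0.196, -0.981, 1.055], [0.0, 0.0, 0.0, 1.0]]
side [[-0.973, -0.167, 0.157, 0.439], [-0.229, 0.741, -0.631, 0.584], [-0.011, -0.65, -0.76, 0.798], [0.0, 0.0, 0.0, 1.0]]
0.1 [-0.54195127 -0.23561797  0.21178605] [-1.69601335  1.56900198 -2.06784692] 0.08591251852864588
```

View pics/top0.png

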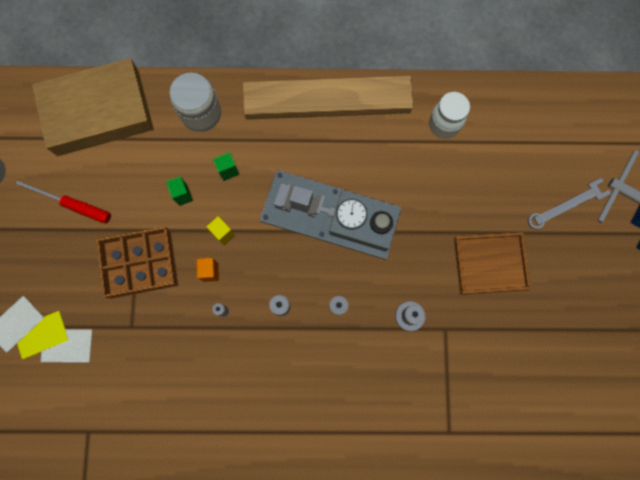

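View pics/side0.png

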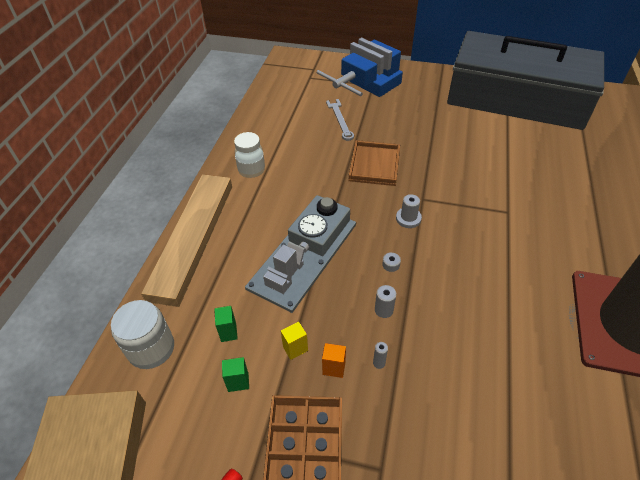

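Row of four pins in top view: slim (219,309), tall candidate (279,305), short (339,305) and flanged (411,316). I'll measure their heights and diameters, crop the pin, and locate the comparator and tray.

Run:
```python
from h import *
t=np.load('pics/top0.npz');s=np.load('pics/side0.npz')
Pa=np.concatenate([t['P'].reshape(-1,3),s['P'].reshape(-1,3)]); src=np.r_[np.zeros(307200),np.ones(307200)]
T=t['P']; 
for n,(u,v) in dict(slim=(219,309),tall=(279,305),short=(339,305),fl=(411,316),tray=(491,264),master=(301,198),button=(381,222),dial=(351,213)).items():
    p=np.nanmedian(T[v-2:v+3,u-2:u+3].reshape(-1,3),axis=0); print(n,p.round(4))
    if n in('slim','tall','short','fl'):
      for k in (0,1):
        Q=Pa[src==k]; m=(np.hypot(*(Q[:,:2]-p[:2]).T)<.045)&(Q[:,2]>.008); Q=Q[m]; z=np.nanpercentile(Q[:,2],97); R=Q[Q[:,2]>z-.004]
        c,r=cv2.minEnclosingCircle(R[:,:2].astype(np.float32)); print('  ',k,len(Q),'top z',z.round(4),'c',np.round(c,4),'r',round(r,4), 'rect',cv2.minAreaRect(R[:,:2].astype(np.float32)))
im=t['im']; sd=s['im']
a=cv2.resize(im[160:340,190:440],(800,576),interpolation=cv2.INTER_CUBIC)
save('crop_top.png',a); save('crop_side.png',cv2.resize(sd[180:380,230:440],(630,600),interpolation=cv2.INTER_CUBIC))
```

```text
slim [0.4466 0.1755 0.0602]
   0 163 top z 0.0627 c [0.4476 0.1788] r 0.0106 rect ((0.44695740938186646, 0.17947980761528015), (0.02023063413798809, 0.017954083159565926), 60.198184967041016)
   1 296 top z 0.0624 c [0.446  0.1774] r 0.011 rect ((0.44614994525909424, 0.17797981202602386), (0.020062696188688278, 0.01948554813861847), 8.725804328918457)
tall [0.4543 0.0674 0.0599]
   0 343 top z 0.0628 c [0.4566 0.0691] r 0.0176 rect ((0.45646169781684875, 0.06886979192495346), (0.03298213332891464, 0.03228282183408737), 13.117863655090332)
   1 545 top z 0.0631 c [0.4539 0.068 ] r 0.0181 rect ((0.45343929529190063, 0.06819712370634079), (0.0337383970618248, 0.03421270102262497), 60.382957458496094)
short [ 0.4579 -0.0426  0.0219]
   0 285 top z 0.0248 c [ 0.4581 -0.0406] r 0.0175 rect ((0.4587220251560211, -0.04167044162750244), (0.03205503895878792, 0.03212203457951546), 0.40813103318214417)
   1 259 top z 0.0256 c [ 0.4573 -0.0409] r 0.0182 rect ((0.4570976793766022, -0.041348882019519806), (0.03216728940606117, 0.03500480577349663), 18.501588821411133)
fl [ 0.4354 -0.1713  0.0598]
   0 599 top z 0.0623 c [ 0.4397 -0.1768] r 0.0176 rect ((0.4399261176586151, -0.1772565096616745), (0.03398643061518669, 0.03284331038594246), 72.0109634399414)
   1 593 top z 0.0629 c [ 0.4377 -0.178 ] r 0.0183 rect ((0.438903272151947, -0.17749930918216705), (0.03353481367230415, 0.03366187587380409), 67.57748413085938)
tray [ 0.5399 -0.3393  0.0056]
master [0.6522 0.0296 0.0717]
button [ 0.606  -0.1184  0.0735]
dial [ 0.6268 -0.064   0.0591]
```

Run:
```python
from h import *
t=np.load('pics/top0.npz');s=np.load('pics/side0.npz')
for nm,Z in (('top',t),('side',s)):
    P=Z['P']; Q=P.reshape(-1,3); im=Z['im'].reshape(-1,3)
    # bench
    m=(np.abs(Q[:,2])<.01)&(Q[:,0]>.3)&(Q[:,0]<.7)&(np.abs(Q[:,1])<.4); print(nm,'bench z',np.nanmedian(Q[m,2]))
    # master top: highest plane near (z 0.072)
    m=(Q[:,2]>.064)&(Q[:,2]<.082)&(Q[:,0]>.4)&(Q[:,0]<.75)&(Q[:,1]>-.2)&(Q[:,1]<.2)
    M=m.reshape(480,640).astype(np.uint8); n,l,st,c=cv2.connectedComponentsWithStats(M)
    for i in range(1,n):
        if st[i,4]>25:
            R=Q[(l==i).ravel()]; print('  comp',st[i],np.nanmedian(R,axis=0).round(4),[np.round(x,4) for x in cv2.minAreaRect(R[:,:2].astype(np.float32))])
    # tray rim
    m=(Q[:,2]>.015)&(Q[:,2]<.026)&(Q[:,1]<-.2)&(Q[:,1]>-.55)&(Q[:,0]>.3)&(Q[:,0]<.65)
    M=m.reshape(480,640).astype(np.uint8); n,l,st,c=cv2.connectedComponentsWithStats(M)
    for i in range(1,n):
        if st[i,4]>40:
            R=Q[(l==i).ravel()]; print('  tray',st[i],np.nanmedian(R,axis=0).round(4),[np.round(x,4) for x in cv2.minAreaRect(R[:,:2].astype(np.float32))])
    # housing top z .052, base plate z .012
    for lo,hi,lab in ((.047,.057,'housing'),(.008,.016,'plate')):
        m=(Q[:,2]>lo)&(Q[:,2]<hi)&(Q[:,0]>.4)&(Q[:,0]<.75)&(Q[:,1]>-.25)&(Q[:,1]<.2)
        M=m.reshape(480,640).astype(np.uint8); n,l,st,c=cv2.connectedComponentsWithStats(M)
        for i in range(1,n):
          if st[i,4]>200:
            R=Q[(l==i).ravel()]; print('  ',lab,st[i],[np.round(x,4) for x in cv2.minAreaRect(R[:,:2].astype(np.float32))])
```

```text
top bench z -9.451380981595481e-05
  comp [289 186  23  21 319] [0.6564 0.0315 0.0714] [array([0.6575, 0.0311]), array([0.0361, 0.031 ]), np.float64(73.8237)]
  comp [371 211  22  22 277] [ 0.6078 -0.1186  0.0713] [array([ 0.6091, -0.1202]), array([0.0391, 0.041 ]), np.float64(89.4411)]
  tray [455 232  76  62 794] [ 0.5406 -0.3393  0.019 ] [array([ 0.5416, -0.3375]), array([0.1125, 0.1337]), np.float64(4.0916)]
   housing [ 329  190   71   59 1618] [array([ 0.6185, -0.0895]), array([0.1178, 0.086 ]), np.float64(73.1609)]
   plate [ 259  170  131   89 2895] [array([ 0.6384, -0.0254]), array([0.2597, 0.1109]), np.float64(73.0713)]
   plate [395 301  30  30 229] [array([ 0.4392, -0.1765]), array([0.053, 0.053]), np.float64(44.8223)]
side bench z 0.0012568628060378173
  comp [317 197  20  16 224] [ 0.6079 -0.1155  0.0701] [array([ 0.608 , -0.1179]), array([0.0398, 0.0363]), np.float64(12.5421)]
  comp [273 245  23  21 290] [0.6549 0.033  0.0728] [array([0.6559, 0.0303]), array([0.0372, 0.0308]), np.float64(72.0427)]
  tray [349 140  51  42 470] [ 0.5391 -0.3287  0.0204] [array([ 0.5405, -0.339 ]), array([0.112 , 0.1379]), np.float64(4.1016)]
   housing [288 195  62  52 990] [array([ 0.6174, -0.0906]), array([0.12  , 0.0859]), np.float64(73.6314)]
   plate [ 245  219  111   93 2250] [array([ 0.6365, -0.0271]), array([0.2617, 0.1112]), np.float64(72.9146)]
```

View pics/crop_top.png

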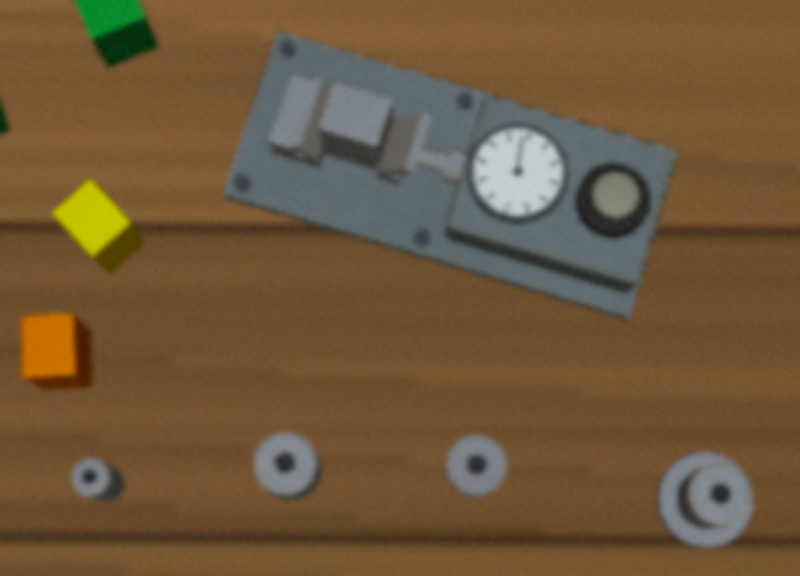

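View pics/crop_side.png

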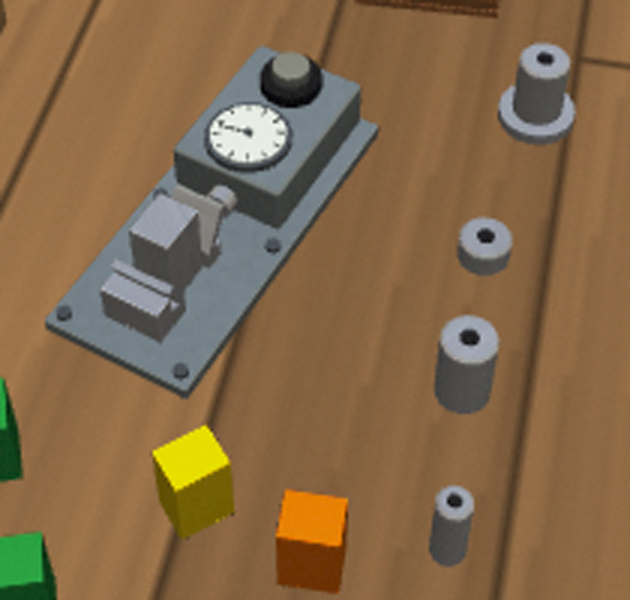

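The crops confirm it. The tall plain pin is at top (279,305), side (386,300): 60 mm high, about 36 mm across, no flange. The others are slim (219,309), short (339,305) and flanged (411,316). Both cameras agree on the nest at about (0.655, 0.031) and yaw about -17°. Next I'll check IK for the key poses.

```bash
cat >> h.py <<'E'
YC=np.radians(73.1); yc=np.array([np.cos(YC),np.sin(YC)]); xc=np.array([yc[1],-yc[0]])
N=np.array([.6553,.0311]); PIN=np.array([.4548,.0685]); TR=np.array([.541,-.338])
def C(x,y,z): return [*(N+x*xc+y*yc),z]
def D(yaw): return [0,np.pi/2,yaw]
E
python3 - <<'E'
from h import *
for yaw in (YC,YC-np.pi):
  for n,p in dict(btn=C(0,-.158,.1),nest=C(0,0,.03),nesth=C(0,0,.15),pin=[*PIN,.02],pinh=[*PIN,.14],tray=[*TR,.02],trayh=[*TR,.14]).items():
    q=inverse_kinematics(p,D(yaw)); print(round(yaw,2),n,None if q is None else np.round(q,2))
E
```

```text
1.28 btn None
1.28 nest None
1.28 nesth None
1.28 pin None
1.28 pinh None
1.28 tray None
1.28 trayh None
-1.87 btn [-0.32  0.33  1.65 -0.    1.16 -0.03]
-1.87 nest [-0.07  0.5   1.58 -0.    1.07  0.22]
-1.87 nesth [-0.07  0.36  1.52 -0.    1.27  0.22]
-1.87 pin [-0.02  0.1   2.1  -0.    0.94  0.27]
-1.87 pinh [-0.02 -0.09  2.03 -0.    1.2   0.27]
-1.87 tray [-0.68  0.47  1.63 -0.    1.04 -0.39]
-1.87 trayh [-0.68  0.33  1.57 -0.    1.24 -0.39]
```

```bash
cat >> h.py <<'E'
Y=YC-np.pi
def st(l=''):
    s=observe(); print(l,round(s['time_s'],2),np.round(s['eef_pos'],4),'F',np.round(s['ft_force'],1),'op',round(s['opening'],4),flush=True)
E
python3 - <<'E'
from h import *
gripper_to(0.0,60); st('shut')
movep(C(0,-.158,.11),D(Y)); st('above')
im,d,P=cloud('wrist'); save('w1.png',im); np.savez('pics/w1.npz',P=P,im=im)
print(move_l(C(0,-.158,.063),feed=.04,max_force=14)); st('down'); hold(.25); st()
move_l(C(0,-.158,.11),feed=.1); st('up')
im,d,P=cloud('top');save('t1.png',im)
E
```

```text
shut 0.87 [0.2271 0.5823 0.2313] F [-0.3  0.7 -0.2] op -0.0001
above 3.72 [ 0.6096 -0.1192  0.1102] F [-1.2  0.1  0.2] op 0.0003
True
down 4.75 [ 0.6091 -0.12    0.068 ] F [-1.9  1.1  8.1] op 0.0002
 5.0 [ 0.6091 -0.12    0.0681] F [-2.2  0.8  7.2] op -0.0003
up 5.58 [ 0.6092 -0.1201  0.1099] F [-0.1 -0.3  0.2] op 0.0001
```

View pics/w1.png

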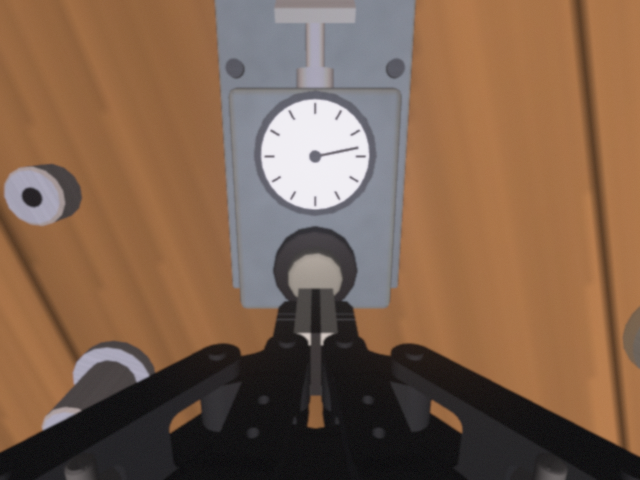

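Run:
```python
from h import *
P=np.load('pics/w1.npz')['P'];Q=P.reshape(-1,3)
m=(Q[:,2]>.066)&(Q[:,2]<.079)
M=m.reshape(480,640).astype(np.uint8); n,l,s,c=cv2.connectedComponentsWithStats(M)
for i in range(1,n):
    if s[i,4]>300:
        R=Q[(l==i).ravel()];print(s[i],[np.round(x,4) for x in cv2.minAreaRect(R[:,:2].astype(np.float32))],np.nanmedian(R[:,2]))
```

```text
[ 288  248   56   49 1904] [array([ 0.6096, -0.1195]), array([0.0228, 0.0274]), np.float64(75.0969)] 0.07257787331741983
```

The wrist view shows the button (315,275) dead under the shut fingers and the comparator axis aligned with the tool. The press reached z = 0.068, 6 mm down. Next, the master.

Run:
```python
from h import *
gripper_to(.085); st()
movep(C(0,0,.15),D(Y)); st('above')
print(move_l(C(0,0,.030),feed=.12,max_force=15)); st('at')
gripper_to(.02,80); st('grip')
save('s2.png',get_image('side')[0])
move_l(C(0,0,.15),feed=.12); st('lift')
im,d,P=cloud('wrist'); save('w2.png',im)
save('s3.png',get_image('side')[0])
```

```text
6.42 [ 0.6094 -0.1201  0.11  ] F [-0.3  0.3  0.4] op 0.0856
above 7.11 [0.6551 0.0312 0.1498] F [-0.  -0.4  0.2] op 0.0851
False
at 8.26 [0.6562 0.031  0.0311] F [-0.1  0.2 -0.2] op 0.0851
grip 8.81 [0.6559 0.031  0.0307] F [ 0.4 -0.4  3.5] op 0.0291
lift 10.01 [0.6544 0.0311 0.1486] F [-0.4  0.3 -5.3] op 0.0292
```

View pics/s3.png

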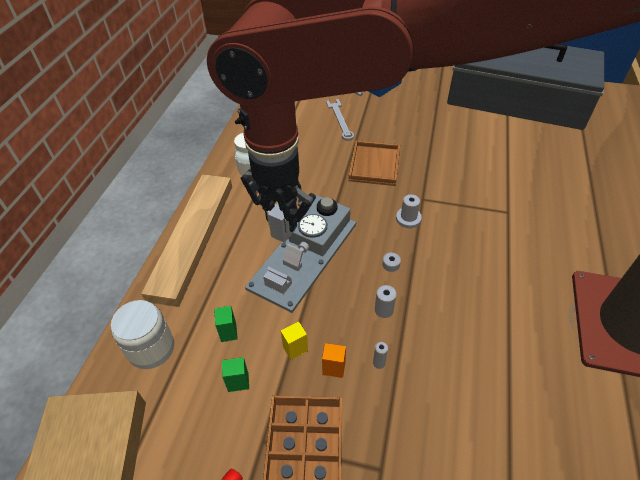

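View pics/w2.png

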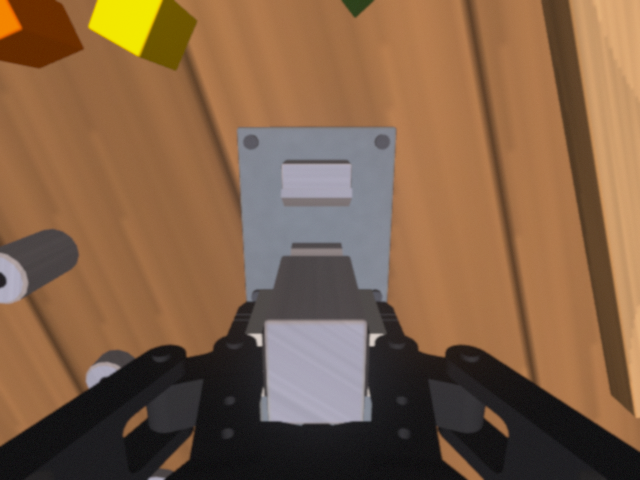

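Side view: the master hangs upright in the fingers at (278,220) and the nest is empty. Wrist view: the block is square in the pads at (316,370). On to the tray.

Run:
```python
from h import *
R=D(np.radians(94)-np.pi)
movep([*TR,.14],R); st('above tray')
print(move_l([*TR,.04],feed=.15)); print(move_l([*TR,.018],feed=.03,max_force=8)); st('down')
gripper_to(.05,40); st('open')
move_l([*TR,.15],feed=.15); st('up')
gripper_to(.085)
movep([*PIN,.15],D(Y)); st('above pin')
im,d,P=cloud('side'); save('s4.png',im)
im,d,P=cloud('wrist'); save('w4.png',im)
```

```text
above tray 11.55 [ 0.5415 -0.3371  0.1399] F [ 1.6 -0.3 -3.9] op 0.0291
False
True
down 12.92 [ 0.5412 -0.3383  0.0247] F [ 1.2 -0.6  3.2] op 0.0289
open 13.25 [ 0.5397 -0.337   0.0227] F [-0.4  0.2  0. ] op 0.05
up 14.25 [ 0.5403 -0.3375  0.1487] F [0.3 0.5 0.2] op 0.0503
above pin 16.23 [0.4554 0.068  0.1503] F [ 0.7 -0.   0.1] op 0.0849
```

View pics/s4.png

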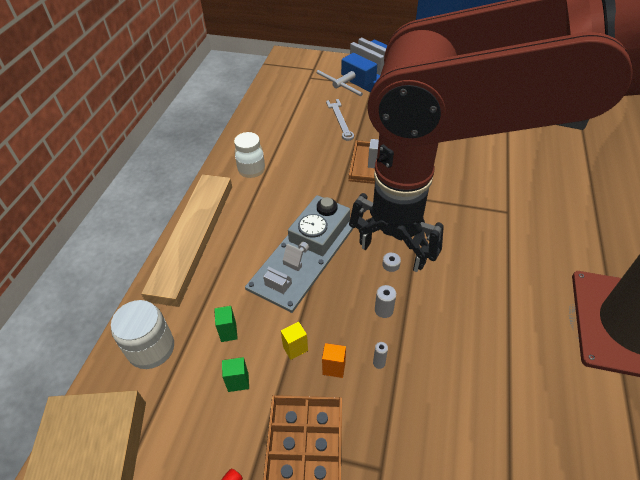

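View pics/w4.png

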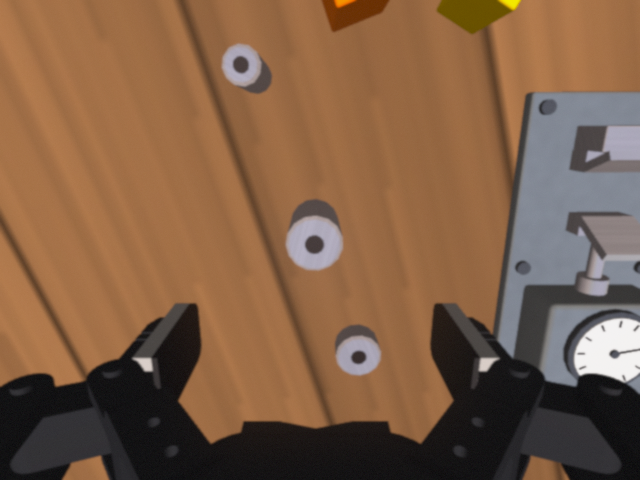

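Side view: the master stands upright in the tray at (373,153). Wrist view: the pin is at (315,243), centred between the fingers. I'll verify its position with the wrist depth, then grasp.

Run:
```python
from h import *
im,d,P=cloud('wrist')
Q=P.reshape(-1,3); m=(np.abs(Q[:,2]-.06)<.004)&(np.hypot(*(Q[:,:2]-PIN).T)<.05)
c,r=cv2.minEnclosingCircle(Q[m,:2].astype(np.float32)); rc=cv2.minAreaRect(Q[m,:2].astype(np.float32)); print(c,r,rc,m.sum())
p=(np.array(c)+np.array(PIN))/2
if r<.021 and np.hypot(*(p-PIN))<.006:
    move_l([*p,.018],feed=.15,max_force=12); st('at')
    gripper_to(.03,100); st('grip')
    move_l([*p,.15],feed=.15); st('lift')
    movep(C(0,-.004,.15),D(Y)); st('above nest')
    im,d,P=cloud('wrist'); save('w5.png',im); np.savez('pics/w5.npz',P=P)
    im,d,P=cloud('side'); save('s5.png',im)
```

```text
(0.4544185400009155, 0.06659375131130219) 0.018039021641016006 ((0.4542772173881531, 0.0668245255947113), (0.0350058488547802, 0.035328298807144165), 77.37862396240234) 2424
at 17.41 [0.4554 0.0675 0.0188] F [ 0.3 -0.   0.5] op 0.0851
grip 17.93 [0.455  0.0676 0.0188] F [-2.   0.7  6.2] op 0.0339
lift 18.97 [0.4536 0.0676 0.1487] F [-0.1  0.5 -4.1] op 0.0341
above nest 19.79 [0.6527 0.0275 0.1482] F [-0.3  0.1 -4.3] op 0.0344
```

View pics/w5.png

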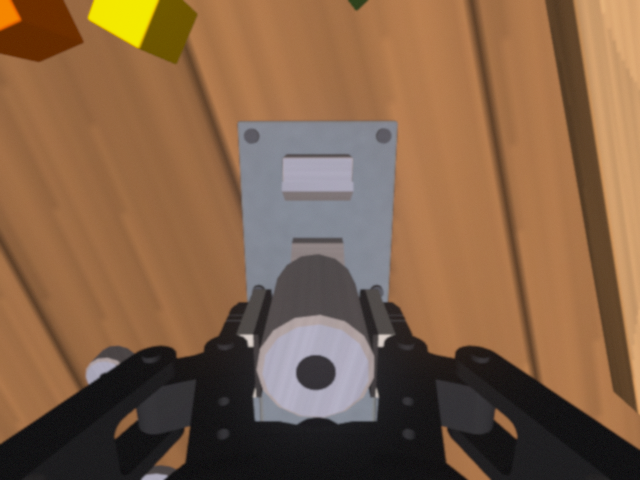

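View pics/s5.png

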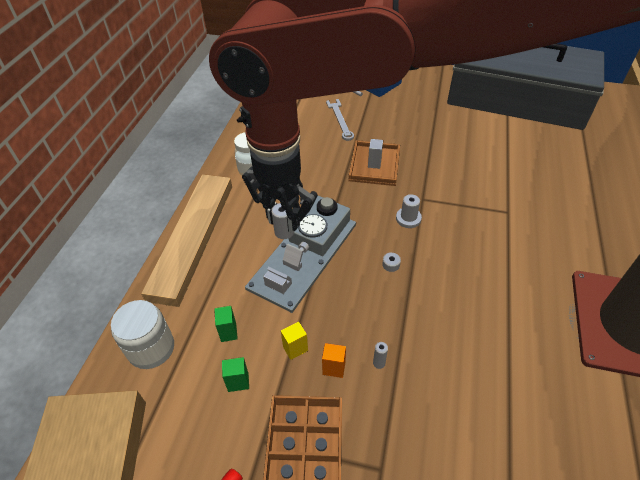

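The pin hangs straight in the pads (wrist 316,370) over the nest. I'll check its in-hand offset from the depth data.

Run:
```python
from h import *
Q=np.load('pics/w5.npz')['P'].reshape(-1,3); e=np.array([.6527,.0275])
m=(Q[:,2]>.180)&(Q[:,2]<.2)&(np.hypot(*(Q[:,:2]-e).T)<.03)
z=np.nanmedian(Q[m,2]);m&=np.abs(Q[:,2]-z)<.003
c,r=cv2.minEnclosingCircle(Q[m,:2].astype(np.float32));print(z,c,r,'rel nest x,y',(c-N)@xc,(c-N)@yc,'tcp',(e-N)@xc,(e-N)@yc)
```

```text
0.1880292875546679 (0.655096709728241, 0.03518221154808998) 0.02815839648246765 rel nest x,y -0.001381218745287676 0.0038468185342717958 tcp -0.0014411874215961146 -0.004200354605962856
```

Run:
```python
from h import *
P=np.load('pics/w5.npz')['P']
for v in (322,330,345,400,408,414): print(v,P[v,316].round(4),((P[v,316,:2]-N)@yc).round(4))
```

```text
322 [0.6574 0.0414 0.1868] 0.0105
330 [0.6569 0.0397 0.1883] 0.0087
345 [0.6555 0.0348 0.1879] 0.0036
400 [0.65   0.0168 0.1882] -0.0152
408 [0.6492 0.014  0.1882] -0.0181
414 [0.6486 0.012  0.1883] -0.0202
```

The pin face spans y ≈ +12 to -21 mm, so its centre is at about -4.5 mm, as wanted. Inserting now.

Run:
```python
from h import *
move_l(C(0,-.004,.08),feed=.15); st()
print(move_l(C(0,-.004,.037),feed=.05,max_force=35)); st('in')
print(move_l(C(0,-.004,.026),feed=.025,max_force=12)); st('seated?')
im,d,P=cloud('side'); save('s6.png',im[120:420,180:480])
```

```text
20.51 [0.6545 0.0274 0.0808] F [ 0.  -0.4 -4.1] op 0.0344
False
in 21.52 [0.6545 0.027  0.0376] F [-0.  -0.1  2.8] op 0.0337
False
seated? 22.11 [0.6535 0.0274 0.0252] F [1.1 0.8 0.1] op 0.0342
```

View pics/s6.png

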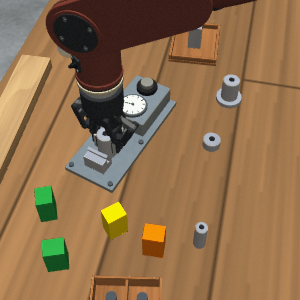

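No clear stop was felt: the net force equals the pin's weight, and the TCP went to 0.025. I'll look closer before letting go.

Run:
```python
from h import *
im,d,P=cloud('wrist'); save('w7.png',im)
for v in range(300,440,10): print(v,P[v,316].round(4),((P[v,316,:2]-N)@yc).round(4))
im,d,P=cloud('side'); save('s7.png',cv2.resize(im[180:310,230:360],(600,600),interpolation=cv2.INTER_CUBIC))
```

```text
300 [0.6597 0.0457 0.0591] 0.0153
310 [0.6596 0.0455 0.0653] 0.0151
320 [0.6596 0.0453 0.0708] 0.0149
330 [0.6588 0.0429 0.0716] 0.0123
340 [0.6578 0.0396 0.071 ] 0.0089
350 [0.6568 0.0364 0.0706] 0.0055
360 [0.6561 0.0338 0.0713] 0.0028
370 [0.6552 0.0309 0.0716] -0.0002
380 [0.6542 0.0277 0.0715] -0.0035
390 [0.6534 0.025  0.0721] -0.0064
400 [0.6521 0.0207 0.0707] -0.0109
410 [0.6512 0.0178 0.0712] -0.0139
420 [0.65   0.0137 0.0702] -0.0182
430 [0.6569 0.0365 0.1005] 0.0056
```

View pics/w7.png

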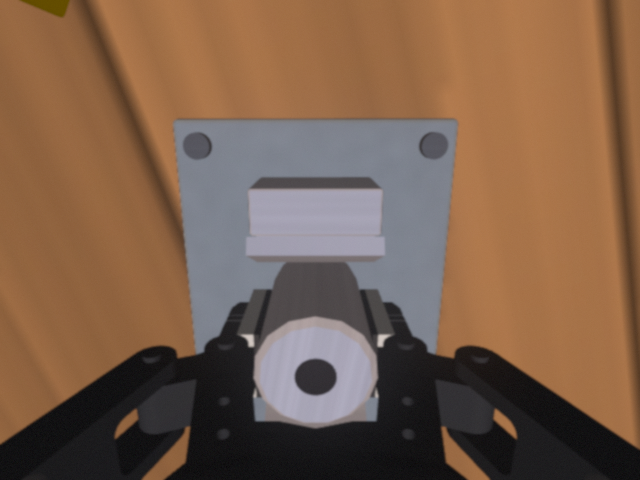

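View pics/s7.png

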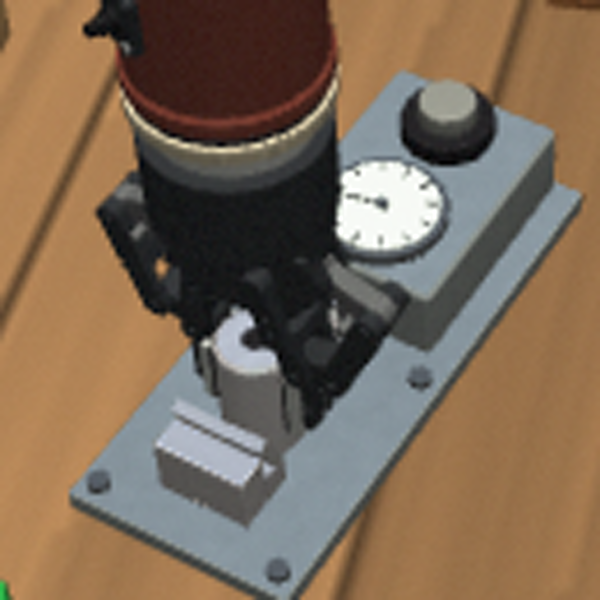

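The pin's top is flat at z ≈ 0.071, so it sits on the base plate (12 + 60 mm); it just slid a few mm in the pads. Releasing.

Run:
```python
from h import *
gripper_to(.06,20); hold(.3); st('open')
move_l(C(0,-.004,.16),feed=.12); st('up')
movep([.40,.32,.25],D(Y)); st('away')
for n in('top','side'):
    im,d,P=cloud(n); save(n+'8.png',cv2.resize(im[160:330,250:540] if n=='top' else im[120:320,230:430],(800,469) if n=='top' else (600,600),interpolation=cv2.INTER_CUBIC))
    Q=P.reshape(-1,3)
    for lab,c0 in (('pin',N),('master',TR)):
        m=(Q[:,2]>(.067 if lab=='pin' else .058))&(Q[:,2]<.08)&(np.hypot(*(Q[:,:2]-c0).T)<.045); R=Q[m]
        c=np.array(cv2.minAreaRect(R[:,:2].astype(np.float32))[0]); print(n,lab,c.round(4),cv2.minAreaRect(R[:,:2].astype(np.float32))[1],'z',np.median(R[:,2]).round(4),'rel',((c-N)@xc).round(4),((c-N)@yc).round(4))
    b=np.array(C(0,-.158,0))[:2]; m=(np.hypot(*(Q[:,:2]-b).T)<.008); print('button z',np.nanmedian(Q[m,2]).round(4))
```

```text
open 22.93 [0.6541 0.0273 0.026 ] F [0.8 0.3 0.9] op 0.0598
up 24.2 [0.6534 0.0273 0.1587] F [ 0.5 -1.2 -0.7] op 0.06
away 25.68 [0.4007 0.3194 0.2497] F [ 0.6 -0.6 -0.4] op 0.0604
top pin [0.6558 0.0315] (0.03562099486589432, 0.03363937884569168) z 0.0717 rel 0.0004 0.0006
top master [ 0.5422 -0.3371] (0.03086470253765583, 0.0369168296456337) z 0.0654 rel -0.0011 -0.3852
button z 0.0736
side pin [0.6543 0.0301] (0.035866718739271164, 0.033539433032274246) z 0.0728 rel -0.0007 -0.0012
side master [ 0.541  -0.3387] (0.029751023277640343, 0.03758220002055168) z 0.067 rel -0.0019 -0.387
button z 0.0751
```

View pics/top8.png

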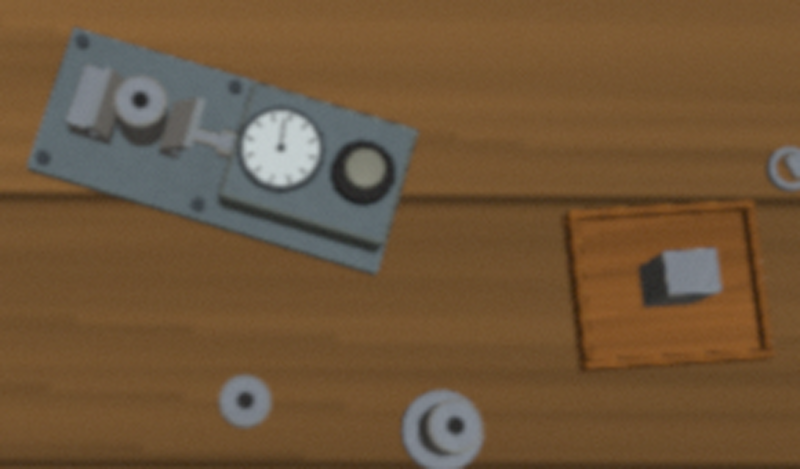

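View pics/side8.png

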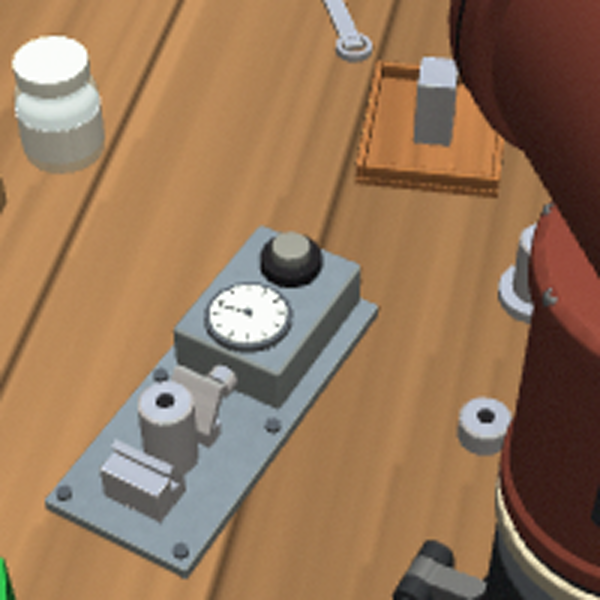

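The top crop shows the pin upright and centred between the jaws at (140,100), and the master standing in the tray at (692,272). The button is up at z ≈ 0.074, and the dial reads near 12 o'clock, as it did with the master.

Run:
```python
from plant import *
job_done()
```

```text
the job is handed in; nothing more can be done
```

The job is done and handed in after about 26 s of the 59 s. I pressed the zero button with the master in the jaws, moved the master to the plain tray, and stood the tall plain pin in the nest.

- **Zero button:** I pressed it to its full 6 mm, held it for 0.25 s and let it go. It is back up at z ≈ 74 mm and was not touched again.
- **Master:** It stands upright in the middle of the plain tray, with its top at 65–67 mm where 66 mm is expected.
- **Pin:** It stands upright on the base plate, with its top at about 72 mm. In x and y it is within about 1 mm of the nest's middle in both the top and side cameras. The jaw position was judged from the pin's position and the pictures, not read directly.
- **Robot:** The arm is clear of everything.

**One check disagreed:** the seating move felt no firm stop, because the pin slid about 6 mm up in the pads once it touched the plate. Before releasing, wrist depth showed its top level at about 71 mm, so it was already seated.

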